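# Lock the drying cradle with its wedge and drop keeper

### The job

Lock the plaster mould in its drying cradle: take the longest of the three hardwood wedges and push it, thin end first, lying flat on the board and under the bridge, so that the wedge itself lifts the drop keeper and the keeper falls behind its heel, until you feel it come home against the end stop, without ramming it. Then draw the wedge back gently until its heel bears on the fallen keeper, let go, and leave the wedge lying there. Do not touch the keeper with the gripper, and leave everything else where it is.

Things in the scene. Friction and masses are not known exactly. Their poses are not given: they have to be found in the camera images.
- wedge_long: The longest hardwood wedge, 100 mm long, 32 mm wide, plain wood, 50 g, lying flat on the bench. Origin: centre of its underside. Its x axis runs across the width (parallel sides, the grip), its y axis along the length: the blunt heel (26 mm high, upright end face) is at +50 mm y, the thin end (4 mm high) at -50 mm y; the top slopes evenly between them. Heel top 25.7 mm above the underside.
- wedge_heel (a point): The point at the foot of the long wedge's heel face: middle of the width, on the underside, 50 mm along +y from the wedge's origin.
- wedge_mid: Another hardwood wedge, 85 mm long, 32 mm wide, 26 mm high heel: not wanted. Same axes, origin at the centre of its underside.
- wedge_short: Another hardwood wedge, 70 mm long, 32 mm wide, 26 mm high heel: not wanted. Same axes, origin at the centre of its underside.
- cradle: Fixed drying cradle: base board, closed two-part plaster mould, wooden follower board, steel bridge across. Origin: on the bench under the bridge's middle; x = the way the wedge goes in, z up. Deck (top of the follower board): z = 94 mm, level, x = -125 to +55 mm, 84 mm wide. The wedge lies on it along y = 0, heel towards -x. Uprights at y = +-48 to 53 mm.
- shoe_line (a point): Point on the deck, on the wedge's line, below the bridge. Bridge: x = -13 to +13 mm from here, underside 30, top 42, spring housing 54 mm above the deck. Under it hangs a sprung round-nosed steel shoe, 4.5 mm above the deck; the slope pushes it up. Once under it, pushing the wedge takes about 2 to 11 N, drawing it back 1 to 6 N (more if pressed down).
- mouth (a point): Point on the deck, on the wedge's line, where the flared mouth of two low wooden cheeks (9 mm high) begins, 18 mm before the bridge's middle. Past the flare the cheeks stand 35 mm apart: 1.5 mm play on each side of the wedge.
- clamp_screw (a point): Left clamp screw. It holds a slotted steel U-frame, the depth frame (plates 25 to 29 mm either side of the wedge's line, to 27 mm over the deck) with the keeper's pin in front and the end stop behind. The frame's setting along x is not measured: pin at cradle x = -34 to -4 mm; keeper's face 55 mm before the pin; stop 104 mm past that face, so the 100 mm wedge has 4 mm play.
- keeper (a joint): Hinge of the drop keeper, rad: 0 = down, more = nose lifted. Steel arm 10 mm wide on a level pin 21 mm over the deck, reaching 72 mm from it towards cradle -x; upright nose, 8 mm thick, ends 13 mm over the deck; 14 mm wide thumb tab, top 39 mm (lifted 57) over the deck. The wedge's slope lifts it to about 0.23; its weight drops it to 0 once the heel is past its face.
- mallet: Rubber mallet, black head and wooden handle, 265 mm long, lying behind the wedges. Leave it. Origin: centre of its underside.
- casting_timer: Wind-up timer, 41x64x65 mm, standing on the bench to the right of the cradle. Leave it. Origin: centre of its underside.
Mind the look-alikes: they are no part of the job. What is shaped like the wedge_long but turquoise or yellow is not meant.

How it is judged (in metres and radians):
On the way, in this order (a step that is already met when the one before it is completed fails the run):
1. the wedge, pushed in under the bridge, lifts the keeper on its slope (value of joint keeper above 0.1 rad and contact force between wedge_long and keeper above 0.05 N), for 0.1 s.
2. the wedge is home: the keeper has dropped behind its heel and its thin end bears on the end stop of the depth frame (over 2 N) (value of joint keeper below 0.05 rad and x of wedge_heel in the frame of keeper between -0.0565 and -0.045 m and z of wedge_heel in the frame of keeper below -0.015 m and x of wedge_heel in the frame of keeper above -0.053 m and contact force between wedge_long and depth_frame above 2 N), for 0.1 s.
3. the wedge is drawn back against the fallen keeper until it is felt to hold (over 3 N) (value of joint keeper below 0.05 rad and x of wedge_heel in the frame of keeper between -0.0565 and -0.045 m and z of wedge_heel in the frame of keeper below -0.015 m and x of wedge_heel in the frame of keeper below -0.053 m and contact force between wedge_long and keeper above 3 N), for 0.1 s.
At the end, for the whole second after the job is handed in: The keeper is fully down (within 0.04 rad) behind the long wedge; the wedge lies flat on the follower board (within 2.5 mm and 0.03 rad), in line with the cradle (within 0.08 rad and 4 mm), its heel within 2 mm of the keeper's face; it is released and at rest (value of joint keeper below 0.04 rad and x of wedge_heel in the frame of keeper between -0.0565 and -0.053 m and y of wedge_heel in the frame of keeper between -0.004 and 0.004 m and z of wedge_heel in the frame of cradle below 0.0965 m and angle between wedge_long's own z axis and vertical below 0.03 rad and angle between the y axis of wedge_long and the x axis of cradle, either way round below 0.08 rad and contact force between wedge_long and the fingers below 0.05 N and linear speed of wedge_long below 0.01 m/s); the robot touches nothing.
It fails at once if the wedge is rammed against the end stop (over 25 N) (contact force between wedge_long and depth_frame above 25 N).
It fails at once if the keeper is wrenched by the wedge (over 22 N) (contact force between wedge_long and keeper above 22 N).
It fails at once if the keeper is touched by the gripper (contact force between any of the fingers, the arm and keeper above 0.5 N).
It fails at once if another thing on the bench is disturbed (moved over 20 mm) (distance of any of wedge_mid, wedge_short, mallet, casting_timer from where it was at the start of the episode above 0.02 m).
It also fails if it takes over 72 s, if anything falls off the work surface, if the arm or the gripper's body presses on something with over 40 N, if the wrist force passes 120 N, or if a joint passes its speed limit or range.

### The arm

A 6-joint arm with a two-finger parallel gripper is mounted at the origin on a cart in front of the work surface, level with it; the furniture and walls round the work are solid. World frame = base frame: x ahead of the robot, y to its left, z up, the work surface at z = 0. Lengths are in m, angles in degrees, forces in N, time in s.
With the tool pointing down it reaches from about 0.35 to 0.8 m from the base axis. Payload 7.3 kg.
Tool frame: the origin (TCP) lies at the very end of the fingers, on their centre line; the grasp point (between the pads) lies ctrl.hold_point_z behind it (ctrl.hold_point_z is the distance from the TCP to the grasp point, in m); z points along the fingers, y is the direction in which the jaws open and shut (so a half turn about z gives the same grasp; the last joint's range is limited). The gripper opens to 85 mm and grips with 20 to 120 N. Pads are 22 mm wide; open, the fingers measure 114 mm over their backs; the gripper's body (76 mm by 85 mm) begins 54 mm behind the grasp point. The pads swing forward as they close: fully open they stand 13 mm farther back than shut.
Start: joints at [68.125, 19.595, 87.324, -0, 73.075, -8.365], TCP at [0.123, 0.51, 0.231] pointing down, gripper open.
Joint ranges: [-145.02, 145.02], [-44.19, 115.74], [2.07, 154.8], [-57.11, 237.11], [16.16, 152.29], [-177.93, 177.93]. Speed limits (degrees/s): [147.25, 147.25, 180, 180, 180, 180].

### API

Orientations are given as a 3x3 rotation matrix whose columns are the frame's x, y, z axes.
In Python, from workcell import ctrl gives the robot as it stands.
- The arm moves only by the shell command python3 -m inch 'ROWS' [FORCE]. ROWS is text: rows parted by semicolons, each of 5 numbers parted by spaces: the shift along the world's x, y, z in cm, then the turn about the world's z in rad, then the finger opening in cm, from 0 to 8.54. A call has 1 to 5 rows; each row is the pose to reach, as a shift and turn from the pose commanded when the call began; what a row does not reach only later rows make up. A row lasts 1/8 s, in which the tool goes at most 62.5 mm and 10.7 degrees, less where a joint would pass 70% of its speed; a pose out of reach is approached as far as the arm can. A call with a gripper value outside its range is refused whole. The fingers move at their own pace and stop on an object; FORCE is the grip in N (left out, the last holds). Time passes only in rows, so rows that repeat a pose let the fingers close. It gives the time, the measured TCP pose, the force and the opening at its end, in the units of the state.
- ctrl.get_state(): the state, without advancing time (a new reading comes with each control period).
- ctrl.grab_frame(name): name is "side" or "top" or "wrist"; returns (picture, depth): 400x640x3 uint8, red, green, blue; 400x640 float32, m along the optical axis (not along the pixel's ray), 0 where there is no reading.
- ctrl.calibration(name): a dict with "fov_y" (degrees; the focal length in pixels is half the picture's height over the tangent of half this angle, whatever the lens; pixels are square), "cx", "cy" (the principal point, pixels), "D" ([k1, k2, p1, p2, k3] as OpenCV has them; the pictures are not rectified), "R" (3x3) and "t" (3): a world point X has camera coordinates R X + t; the wrist camera has in their place "tool_from_camera" (4x4, takes a point from camera to tool coordinates, whose origin is the TCP and whose axes are the flange's). Camera axes: x right, y down, z forward; pixel columns grow to the right and rows downward; lengths in m; the calibration is good to about 2 mm. A picture is of the moment at which its call begins: read the wrist's pose just before it. calibration takes no time and is no camera call.
- ctrl.close_job(): hands the job in, once; it reports no verdict.
The state is a dict: "clock": time; "qpos": joint angles; "qd": joint speeds; "tau": joint torques, N m; "position": TCP position; "tool_rot": TCP orientation; "contact_force": force on the tool from outside, world axes, zero at the start; "ft_torque": the same for the moment, N m; "width": finger opening in m.
Only numpy, scipy, OpenCV 4.12 (cv2) and the standard library are available. Lean on these libraries where they do the work, as an engineer would, in place of code of your own. Each camera call takes 0.05 s, during which the arm holds its last target.

## Working session

There is one attempt and no reset: what is moved stays moved. The work goes in short steps, Python scripts to look and compute and a shell command to move; the robot and the scene stay as the last step left them, time stands still between calls to the robot, and variables do not carry over. Pictures are saved under pics/ and viewed, and the job is handed in when it is done.

```bash
ls; mkdir -p pics
cat > h.py <<'E'
import numpy as np, cv2
from workcell import ctrl
def cam(name):
    c=ctrl.calibration(name)
    return c
def K(c,h=400):
    f=h/2/np.tan(np.radians(c["fov_y"])/2)
    return np.array([[f,0,c["cx"]],[0,f,c["cy"]],[0,0,1]])
def extr(name,state=None):
    c=ctrl.calibration(name)
    if "R" in c: return np.array(c["R"]),np.array(c["t"]),c
    s=state or ctrl.get_state()
    T=np.array(c["tool_from_camera"]); Rt=np.array(s["tool_rot"]); p=np.array(s["position"])
    Rw=Rt@T[:3,:3]; tw=Rt@T[:3,3]+p
    return Rw.T,-Rw.T@tw,c
def ray(name,uv,ex=None):
    R,t,c=ex or extr(name)
    n=cv2.undistortPoints(np.array(uv,float).reshape(-1,1,2),K(c),np.array(c["D"],float)).reshape(-1,2)
    d=np.c_[n,np.ones(len(n))]@R
    return -R.T@t,d
def onplane(name,uv,z,ex=None):
    o,d=ray(name,uv,ex)
    return o+d*((z-o[2])/d[:,2])[:,None]
def proj(name,X,ex=None):
    R,t,c=ex or extr(name)
    return cv2.projectPoints(np.array(X,float).reshape(-1,1,3),cv2.Rodrigues(R)[0],t,K(c),np.array(c["D"],float))[0].reshape(-1,2)
def pts(name,dep,ex=None):
    R,t,c=ex or extr(name)
    v,u=np.mgrid[0:400,0:640]
    n=cv2.undistortPoints(np.c_[u.ravel(),v.ravel()].astype(float).reshape(-1,1,2),K(c),np.array(c["D"],float)).reshape(-1,2)
    P=np.c_[n,np.ones(len(n))]*dep.ravel()[:,None]
    return ((P-t)@R).reshape(400,640,3)
E
python3 - <<'E'
from h import *
s=ctrl.get_state(); print(s["clock"],s["position"],s["contact_force"],ctrl.hold_point_z)
for n in["side","top","wrist"]:
    im,d=ctrl.grab_frame(n); cv2.imwrite(f"pics/{n}0.png",im[:,:,::-1]); np.save(f"{n}0.npy",d)
    c=ctrl.calibration(n); print(n,c)
E
```

```text
pics
0.0 [0.12247243 0.51009368 0.23062497] [-0.42575667 -0.07338096  0.31376187] 0.0187
side {'fov_y': 44.11400131726883, 'cx': 326.3217557314812, 'cy': 201.35189612762062, 'D': array([-0.14285505,  0.        ,  0.        ,  0.        ,  0.        ]), 'R': array([[-0.99708402, -0.07621164, -0.0039037 ],
       [-0.03090616,  0.45006185, -0.8924624 ],
       [ 0.06977293, -0.88973935, -0.45110489]]), 't': array([0.53550855, 0.11643568, 1.23499342])}
top {'fov_y': 44.76935337568561, 'cx': 320.6290337633189, 'cy': 195.12607769461104, 'D': array([-0.03264119,  0.        ,  0.        ,  0.        ,  0.        ]), 'R': array([[-0.0091063 , -0.99992014,  0.00876311],
       [-0.99435192,  0.00812819, -0.10582153],
       [ 0.10574185, -0.00967726, -0.99434652]]), 't': array([-0.02631327,  0.5613957 ,  1.34613973])}
wrist {'fov_y': 62.49493304089029, 'cx': 317.85511347235473, 'cy': 203.8664905192669, 'D': array([-0.06676637,  0.        ,  0.        ,  0.        ,  0.        ]), 'tool_from_camera': array([[-4.53892294e-06, -9.58927664e-01, -2.83650729e-01,
         7.18652705e-02],
       [ 9.99999919e-01, -1.18320771e-04,  3.84000910e-04,
         1.24179943e-04],
       [-4.01790869e-04, -2.83650705e-01,  9.58927587e-01,
        -1.43891773e-01],
       [ 0.00000000e+00,  0.00000000e+00,  0.00000000e+00,
         1.00000000e+00]])}
```

View pics/top0.png

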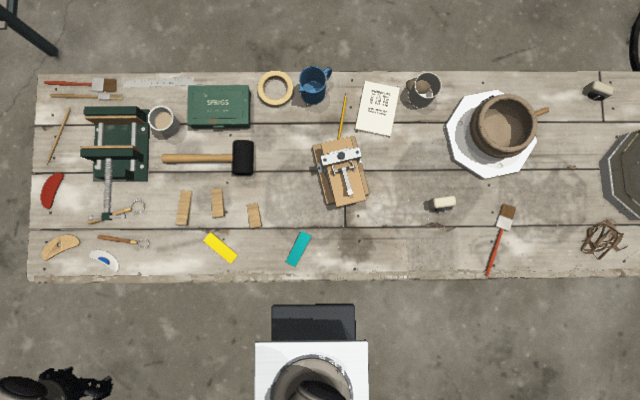

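View pics/side0.png

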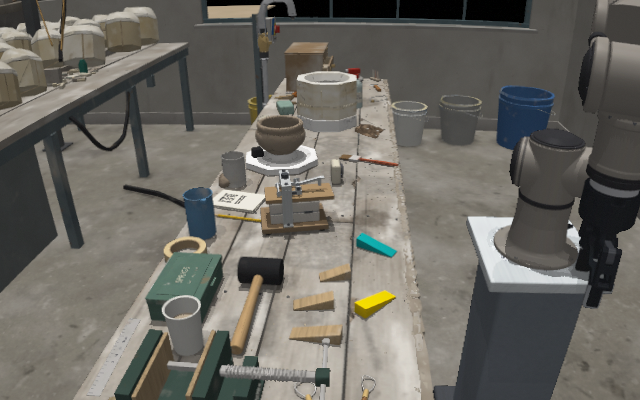

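View pics/wrist0.png

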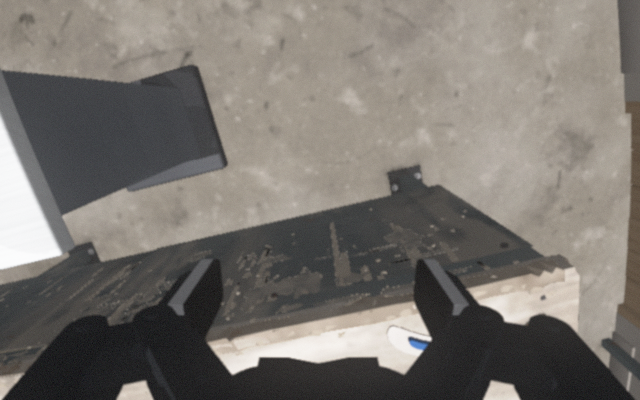

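The top view shows three plain wood wedges at (184,208), (217,203) and (253,215), and the cradle at (341,170) with the bridge at about (341,155). Candidates for the long wedge are those three plus the yellow (220,247) and the turquoise (298,248) look-alikes. By length it should be (184,208). I'll check that in a close crop.

Run:
```python
from h import *
im=cv2.imread("pics/top0.png")
a=cv2.resize(im[175:275,160:320],None,fx=5,fy=5,interpolation=cv2.INTER_CUBIC)
cv2.imwrite("pics/crop_w.png",a)
b=cv2.resize(im[120:220,290:390],None,fx=6,fy=6,interpolation=cv2.INTER_CUBIC)
cv2.imwrite("pics/crop_c.png",b)
P=pts("top",np.load("top0.npy"))
H=P[:,:,2]
for (u0,v0,u1,v1) in [(170,183,200,233),(203,180,231,225),(240,195,268,235)]:
    m=np.zeros((400,640),np.uint8); m[v0:v1,u0:u1]=(H[v0:v1,u0:u1]>0.0045)
    hsv=cv2.cvtColor(im,cv2.COLOR_BGR2HSV)
    n,l,st,ce=cv2.connectedComponentsWithStats(m)
    k=1+np.argmax(st[1:,4]); ys,xs=np.where(l==k)
    q=P[ys,xs]; 
    r=cv2.minAreaRect(q[:,:2].astype(np.float32)*1000)
    # high end
    A=np.c_[q[:,:2]-q[:,:2].mean(0),np.ones(len(q))]; g=np.linalg.lstsq(A,q[:,2],rcond=None)[0]
    print(r,q[:,2].max(),len(q),"grad",g[:2],np.degrees(np.arctan2(g[1],g[0])))
```

```text
((529.0458984375, 362.8273010253906), (34.05800247192383, 100.9065170288086), 87.18843078613281) 0.032095017811912374 367 grad [-0.17637401  0.07518853] 156.9113699843202
((472.1240539550781, 150.88552856445312), (346.05596923828125, 83.0020980834961), 58.00469970703125) 1.3981677016911487 318 grad [-0.10584198 -3.44745893] -91.75851096197702
((457.9251708984375, 95.54598999023438), (232.1072235107422, 68.62876892089844), 53.07830810546875) 1.3981677016911487 273 grad [-0.08300638 -5.95491691] -90.79860180892881
```

View pics/crop_w.png

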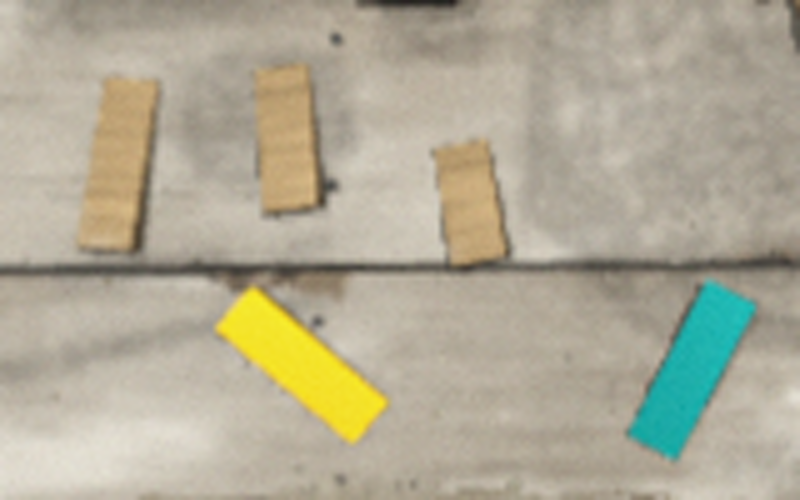

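View pics/crop_c.png

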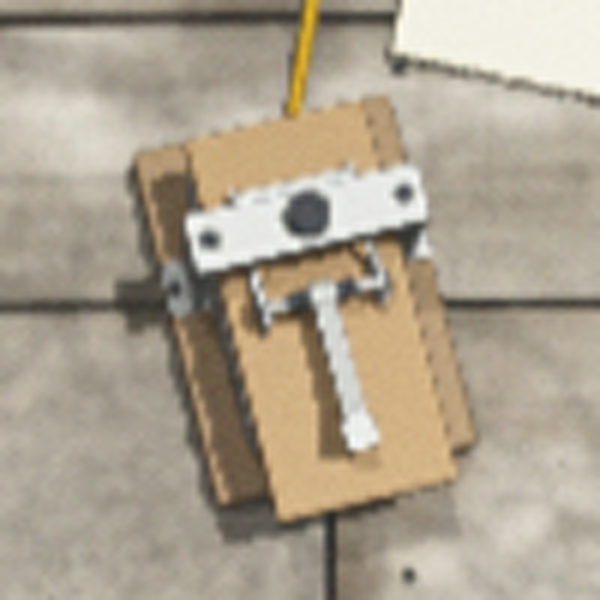

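Run:
```python
from h import *
np.set_printoptions(precision=4,suppress=True)
im=cv2.imread("pics/top0.png"); hsv=cv2.cvtColor(im,cv2.COLOR_BGR2HSV)
P=pts("top",np.load("top0.npy")); H=P[:,:,2]
m=cv2.inRange(hsv,(8,60,90),(24,255,255)); m[:183]=0;m[235:]=0;m[:,:165]=0;m[:,270:]=0
n,l,st,ce=cv2.connectedComponentsWithStats(m)
for k in range(1,n):
    if st[k,4]<100: continue
    c=max(cv2.findContours((l==k).astype(np.uint8),0,1)[0],key=cv2.contourArea)
    box=cv2.boxPoints(cv2.minAreaRect(c))
    W=onplane("top",box,0.013)
    print(st[k],"centre",W.mean(0),"sides",np.linalg.norm(W[0]-W[1]),np.linalg.norm(W[1]-W[2]))
    for i in (0,1):
        d=W[i+1]-W[i]; print("  ang",np.degrees(np.arctan2(d[1],d[0])))
    ys,xs=np.where(l==k); q=P[ys,xs]; A=np.c_[q[:,:2]-q[:,:2].mean(0),np.ones(len(q))]
    ok=(q[:,2]<.05)&(q[:,2]>-.01);print("  grad",np.linalg.lstsq(A[ok],q[ok,2],rcond=None)[0])
# deck
m=(np.abs(H-0.094)<.006).astype(np.uint8); m[:125]=0;m[215:]=0;m[:,:300]=0;m[:,380:]=0
wood=cv2.inRange(hsv,(8,60,90),(24,255,255))>0
ys,xs=np.where((m>0)&wood); q=P[ys,xs]
print(cv2.minAreaRect(q[:,:2].astype(np.float32)*1000),q[:,2].mean())
print("maxH",H[125:215,300:380].max())
for t in [(341,155),(345,175),(350,192)]: print(t,onplane("top",[t],.13), P[t[1],t[0]])
print(ctrl.get_state()["tool_rot"])
```

```text
[211 187  14  31 349] centre [0.5455 0.2651 0.013 ] sides 0.03523334675480809 0.08527661776028372
  ang -86.03981723730634
  ang -174.94106447900703
  grad [-0.2655  0.0267  0.0138]
[175 190  17  36 409] centre [0.5306 0.3607 0.013 ] sides 0.10011424887338137 0.036148640947164495
  ang -8.261523180783788
  ang -99.92958948381654
  grad [-0.2049  0.0152  0.0133]
[247 203  15  26 285] centre [0.5069 0.1603 0.013 ] sides 0.033806452738466275 0.0697169468878566
  ang -80.94867186909134
  ang -170.35030734865103
  grad [-0.3133 -0.0004  0.0147]
((619.0479125976562, -91.77867889404297), (180.31326293945312, 84.21904754638672), 13.016324043273926) 0.09354991047606857
maxH 1.3981677016911487
(341, 155) [[ 0.657  -0.0852  0.13  ]] [ 0.6537 -0.0842  0.1478]
(345, 175) [[ 0.6034 -0.095   0.13  ]] [ 0.6048 -0.0956  0.1206]
(350, 192) [[ 0.5581 -0.1075  0.13  ]] [ 0.5583 -0.1076  0.1286]
[[-0.9723  0.2336 -0.0004]
 [ 0.2336  0.9723 -0.001 ]
 [ 0.0001 -0.0011 -1.    ]]
```

```bash
python3 -m inch '4 -1.6 0 0 5; 10 -4 0 0.03 5; 16 -6.4 0 0.06 5; 22 -8.8 -1 0.09 5; 28 -11 -2 0.09 5'; python3 -m inch '4 -1.5 -0.5 0 5; 7 -2.6 -1 0 5; 9.2 -3.4 -1 0 5; 9.2 -3.4 -1 0 5'
cat > look.py <<'E'
from h import *
import sys
n,f=sys.argv[1:3]
s=ctrl.get_state(); im,d=ctrl.grab_frame(n)
cv2.imwrite(f"pics/{f}.png",im[:,:,::-1]); np.save(f"{f}.npy",d)
import pickle; pickle.dump((extr(n,s),s),open(f"{f}.pkl","wb"))
print(s["clock"],s["position"],s["contact_force"])
E
python3 look.py wrist w1
```

```text
clock: 0.78
position: [0.3957, 0.4027, 0.2125]
tool_rot: [[-0.989, 0.145, 0.0], [0.145, 0.989, 0.0], [0.0, 0.0, -1.0]]
contact_force: [0.6, 1.0, 0.1]
width: 0.0502
clock: 1.27
position: [0.4871, 0.3687, 0.2019]
tool_rot: [[-0.989, 0.148, -0.001], [0.148, 0.989, -0.001], [0.001, -0.001, -1.0]]
contact_force: [-0.8, 0.0, 0.2]
width: 0.05
1.275 [0.48714913 0.36872025 0.20192786] [-0.81307151  0.03802232  0.18606715]
```

View pics/w1.png

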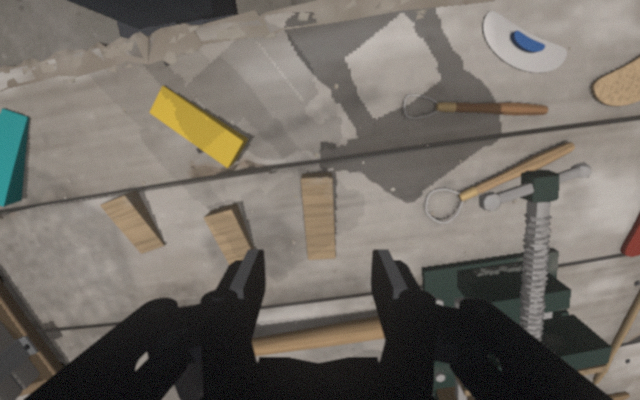

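The wrist view shows the long wedge upright in the image from (302,172) at the heel to (335,258) at the thin end, with the mid wedge at (228,233) left of it and clear of the fingers. I'll measure it.

Run:
```python
from h import *
import pickle
np.set_printoptions(precision=4,suppress=True)
ex,s=pickle.load(open("w1.pkl","rb"))
im=cv2.imread("pics/w1.png"); hsv=cv2.cvtColor(im,cv2.COLOR_BGR2HSV)
P=pts("wrist",np.load("w1.npy"),ex)
m=cv2.inRange(hsv,(8,55,70),(24,255,255)); m[:165]=0;m[265:]=0;m[:,:280]=0;m[:,350:]=0
m=cv2.morphologyEx(m,cv2.MORPH_OPEN,np.ones((3,3)))
n,l,st,ce=cv2.connectedComponentsWithStats(m); k=1+np.argmax(st[1:,4]); print(st[k])
ys,xs=np.where(l==k)
# top surface points by ray with plane height from depth
q=P[ys,xs]; print("z range",np.percentile(q[:,2],[1,50,99]))
r=cv2.minAreaRect(q[(q[:,2]<.04)&(q[:,2]>.002)][:,:2].astype(np.float32)*1000); print(r)
# per-row centre with sloped height
R=[]
for v in range(180,252,6):
    x=xs[ys==v]; 
    zz=np.median(q[ys==v][:,2]); a,b=onplane("wrist",[(x.min()-.5,v),(x.max()+.5,v)],zz,ex); R.append(np.r_[(a+b)/2,np.linalg.norm(b-a)]); 
R=np.array(R); print(R)
f=np.polyfit(R[:,0],R[:,1],1); print("ang",np.degrees(np.arctan(f[0])))
x=np.where(l==k)
for v,z in((ys.min()-.5,.026),(ys.max()+.5,.004)):
    xx=xs[ys==round(v+ (3 if z>.01 else -3))].mean(); print(onplane("wrist",[(xx,v)],z,ex))
```

```text
[ 301  174   35   86 2489]
z range [0.0013 0.0172 0.0275]
((531.0270385742188, 363.2469177246094), (31.328454971313477, 99.82672882080078), 84.82868194580078)
[[0.4848 0.3678 0.0267 0.0316]
 [0.4913 0.3669 0.0248 0.032 ]
 [0.4977 0.3664 0.0238 0.0313]
 [0.5044 0.3654 0.022  0.0316]
 [0.5113 0.3654 0.0205 0.0319]
 [0.5183 0.3649 0.0188 0.0312]
 [0.5253 0.3638 0.0175 0.0315]
 [0.5327 0.3638 0.0156 0.0319]
 [0.5401 0.3627 0.0139 0.0322]
 [0.5476 0.3622 0.0124 0.0315]
 [0.5552 0.3611 0.0109 0.0318]
 [0.5631 0.3605 0.009  0.031 ]]
ang -5.102422687577422
[[0.478  0.3653 0.026 ]]
[[0.582  0.3589 0.004 ]]
```

```bash
python3 -m inch '0.54 -0.2 -4 0.06 5; 0.54 -0.2 -9 0.06 5; 0.54 -0.2 -13 0.06 5; 0.54 -0.2 -15 0.06 5; 0.54 -0.2 -15 0.06 5'; python3 look.py wrist w2
```

```text
clock: 1.95
position: [0.4894, 0.3677, 0.0513]
tool_rot: [[-0.996, 0.085, -0.004], [0.085, 0.996, -0.002], [0.003, -0.002, -1.0]]
contact_force: [0.2, -0.0, -0.1]
width: 0.0503
1.95 [0.48937761 0.36771108 0.05126665] [ 0.20660529 -0.03704433 -0.05156412]
```

View pics/w2.png

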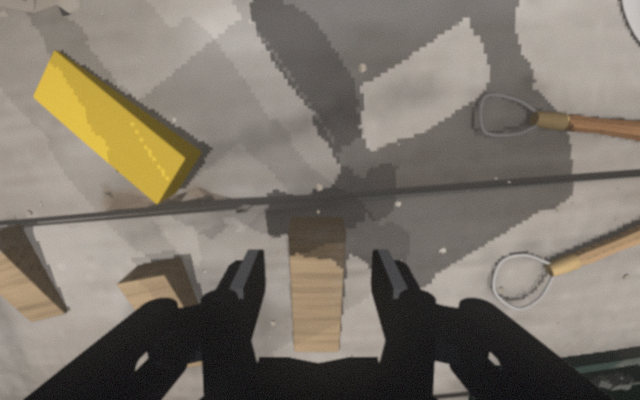

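The wedge (289–345 px) sits midway between the fingers (262/375 px), so I'll go down.

```bash
python3 -m inch '0 0 -2 0 5; 0 0 -3.7 0 5; 0 0 -4.3 0 5; 0 0 -4.3 0 5;0 0 -4.3 0 5'
```

```text
clock: 2.62
position: [0.4919, 0.3679, 0.0104]
tool_rot: [[-0.996, 0.086, 0.001], [0.086, 0.996, 0.001], [-0.001, 0.001, -1.0]]
contact_force: [0.6, -0.1, 1.0]
width: 0.0502
```

```bash
python3 -m inch '0 0 -0.3 0 5; 0 0 -0.6 0 5; 0 0 -0.6 0 5'; python3 -m inch '0 0 0 0 2.6; 0 0 0 0 2.6; 0 0 0 0 2.6; 0 0 0 0 2.6' 40
```

```text
clock: 3.0
position: [0.4913, 0.3676, 0.0034]
tool_rot: [[-0.996, 0.086, -0.001], [0.086, 0.996, -0.0], [0.0, -0.0, -1.0]]
contact_force: [0.1, 0.1, 0.1]
width: 0.0499
clock: 3.5
position: [0.4916, 0.3678, 0.0039]
tool_rot: [[-0.996, 0.086, 0.0], [0.086, 0.996, 0.0], [-0.0, 0.0, -1.0]]
contact_force: [-0.9, 0.0, 1.7]
width: 0.0309
```

```bash
python3 -m inch '0 0 2 0 2.6; 0 0 6 0 2.6; 0 0 11 0 2.6; 0 0 16 0 2.6; 0 0 18 0 2.6'; python3 look.py wrist w3;python3 look.py side s3
python3 - <<'E'
import cv2
a=cv2.imread("pics/s3.png"); cv2.imwrite("pics/s3c.png",cv2.resize(a[150:400,200:420],None,fx=3,fy=2.4,interpolation=2))
E
```

```text
clock: 4.12
position: [0.4924, 0.3683, 0.1872]
tool_rot: [[-0.996, 0.086, 0.004], [0.086, 0.996, 0.003], [-0.004, 0.003, -1.0]]
contact_force: [0.1, 0.4, 0.3]
width: 0.0307
4.125 [0.49237418 0.36826768 0.18723817] [0.11830637 0.36785332 0.3240497 ]
4.175 [0.49289788 0.36852519 0.18877415] [1.87300821 0.04742156 2.22788761]
```

View pics/w3.png

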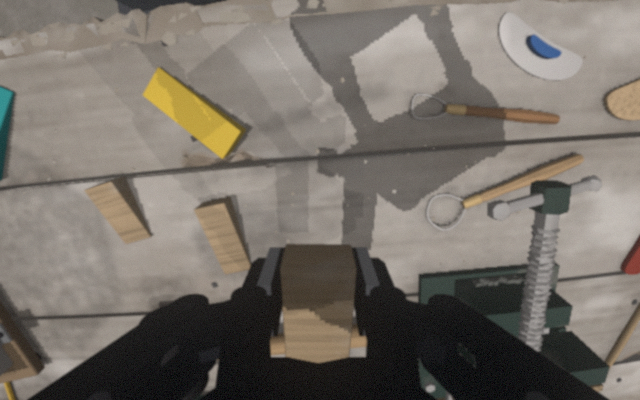

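View pics/s3c.png

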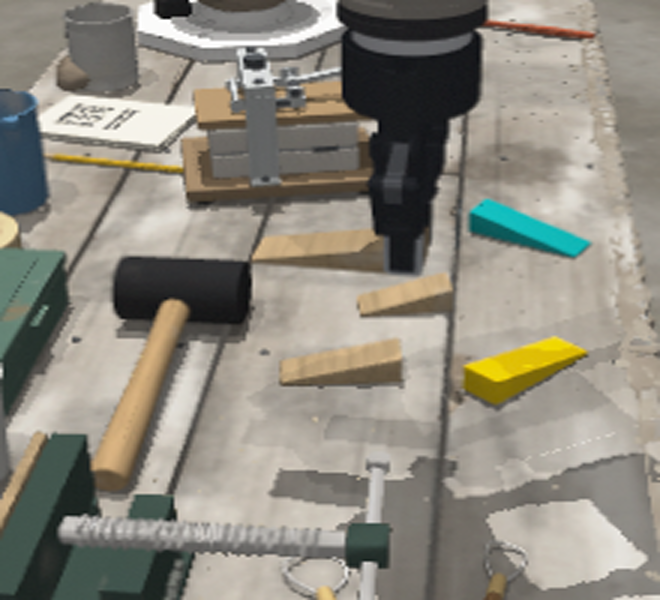

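```bash
python3 -m inch '1 -3 3 0.05 2.6; 3 -8 6 0.1 2.6; 5.5 -13.5 9 0.16 2.6; 8 -19 11 0.22 2.6; 10 -25 11 0.28 2.6'; python3 -m inch '2.5 -5.5 0 0.034 2.6; 4.8 -11 0 0.034 2.6; 6.8 -16 0 0.034 2.6; 8 -19.5 0 0.034 2.6; 8 -19.8 0 0.034 2.6';python3 -m inch '0 0 0 0 2.6; 0 0 0 0 2.6';  python3 look.py wrist w4
```

```text
clock: 4.85
position: [0.5902, 0.1222, 0.2935]
tool_rot: [[-0.981, -0.195, 0.001], [-0.195, 0.981, 0.0], [-0.001, 0.0, -1.0]]
contact_force: [1.0, 0.4, -1.6]
width: 0.031
clock: 5.48
position: [0.6693, -0.0771, 0.2904]
tool_rot: [[-0.975, -0.223, -0.004], [-0.223, 0.975, 0.001], [0.004, 0.001, -1.0]]
contact_force: [-1.2, 0.8, 0.4]
width: 0.0309
clock: 5.72
position: [0.6691, -0.0727, 0.2933]
tool_rot: [[-0.974, -0.228, -0.001], [-0.228, 0.974, 0.001], [0.0, 0.001, -1.0]]
contact_force: [0.2, 0.2, -0.8]
width: 0.0309
5.725 [ 0.66908603 -0.07271954  0.29330691] [ 0.16144179  0.21027198 -0.81894679]
```

View pics/w4.png

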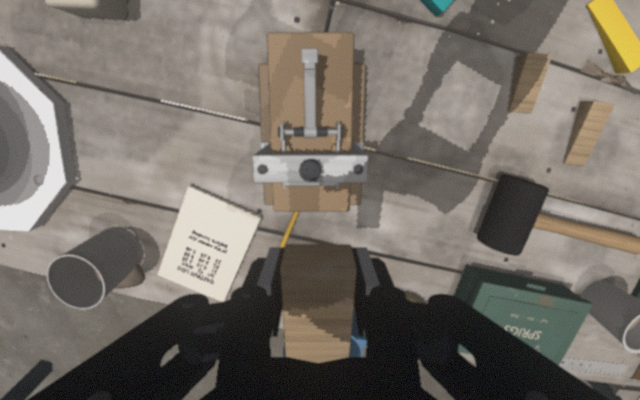

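Run:
```python
from h import *
import pickle
np.set_printoptions(precision=4,suppress=True)
ex,s=pickle.load(open("w4.pkl","rb"))
im=cv2.imread("pics/w4.png"); hsv=cv2.cvtColor(im,cv2.COLOR_BGR2HSV)
cv2.imwrite("pics/w4c.png",cv2.resize(im[20:220,240:380],None,fx=4,fy=3,interpolation=cv2.INTER_CUBIC))
P=pts("wrist",np.load("w4.npy"),ex)
wood=cv2.inRange(hsv,(5,50,60),(26,255,255))>0
m=wood&(np.abs(P[:,:,2]-.094)<.008); m[:25]=0;m[225:]=0;m[:,:240]=0;m[:,380:]=0
q=P[m]; print("deck",cv2.minAreaRect(q[:,:2].astype(np.float32)*1000),np.median(q[:,2]))
# lateral edges row by row
def fit(rows,mask,z):
    R=[]
    for v in rows:
        x=np.where(mask[v,255:372])[0]+255
        a,b=onplane("wrist",[(x.min()-.5,v),(x.max()+.5,v)],z,ex); R.append(np.r_[(a+b)/2,np.linalg.norm(a-b)])
    R=np.array(R);R=R[abs(R[:,3]-.084)<.003]; f=np.polyfit(R[:,0],R[:,1],1); return R,f
R,f=fit(range(38,148,5),m,.094); print(R[::4]); print("deck ang",np.degrees(np.arctan(f[0])),"y at .6,.653",np.polyval(f,[.6,.653]))
# keeper arm
bright=(hsv[:,:,1]<45)&(hsv[:,:,2]>95)
R=[]
for v in range(74,124,4):
    x=np.where(bright[v,295:325])[0]+295
    if len(x)<4: continue
    z=np.median(P[v,x,2]); a,b=onplane("wrist",[(x.min()-.5,v),(x.max()+.5,v)],z,ex); R.append(np.r_[(a+b)/2,np.linalg.norm(a-b)])
R=np.array(R);print(R); g=np.polyfit(R[:,0],R[:,1],1);print("keeper ang",np.degrees(np.arctan(g[0])),"y at .6,.653",np.polyval(g,[.6,.653]))
# bridge
for t in [(311,170),(311,158),(262,168),(359,168),(310,50),(310,62),(310,132),(310,34),(285,131),(338,131),(311,210)]: print(t,P[t[1],t[0]])
```

```text
deck ((620.0186157226562, -91.64802551269531), (178.07183837890625, 84.20092010498047), 13.097071647644043) 0.09522741013872227
[[ 0.5378 -0.1109  0.094   0.0836]
 [ 0.5554 -0.1064  0.094   0.0837]
 [ 0.5737 -0.1027  0.094   0.0838]
 [ 0.5922 -0.098   0.094   0.0839]
 [ 0.6112 -0.0936  0.094   0.0831]
 [ 0.6307 -0.0887  0.094   0.0833]]
deck ang 13.317748084879158 y at .6,.653 [-0.0961 -0.0836]
[[ 0.5734 -0.1024  0.1311  0.0105]
 [ 0.5767 -0.1017  0.1307  0.0106]
 [ 0.5799 -0.1009  0.1302  0.0106]
 [ 0.5831 -0.1002  0.1284  0.0107]
 [ 0.5864 -0.0995  0.1278  0.0107]
 [ 0.5898 -0.0987  0.1274  0.0108]
 [ 0.593  -0.0976  0.1266  0.0099]
 [ 0.5964 -0.0968  0.1257  0.01  ]
 [ 0.5999 -0.096   0.1252  0.01  ]
 [ 0.6034 -0.0953  0.1239  0.0101]
 [ 0.6069 -0.0945  0.1232  0.0102]
 [ 0.6104 -0.0937  0.123   0.0102]
 [ 0.614  -0.0929  0.122   0.0103]]
keeper ang 13.403955834274942 y at .6,.653 [-0.0961 -0.0835]
(311, 170) [ 0.6532 -0.0825  0.1478]
(311, 158) [ 0.6444 -0.0847  0.1371]
(262, 168) [ 0.6628 -0.1262  0.1409]
(359, 168) [ 0.6428 -0.0402  0.1408]
(310, 50) [ 0.5542 -0.1063  0.1325]
(310, 62) [ 0.5638 -0.1041  0.1324]
(310, 132) [ 0.623  -0.0908  0.1218]
(310, 34) [ 0.5346 -0.1116  0.0948]
(285, 131) [ 0.6277 -0.1142  0.118 ]
(338, 131) [ 0.6161 -0.0654  0.1219]
(311, 210) [ 0.7058 -0.0715  0.0959]
```

View pics/w4c.png

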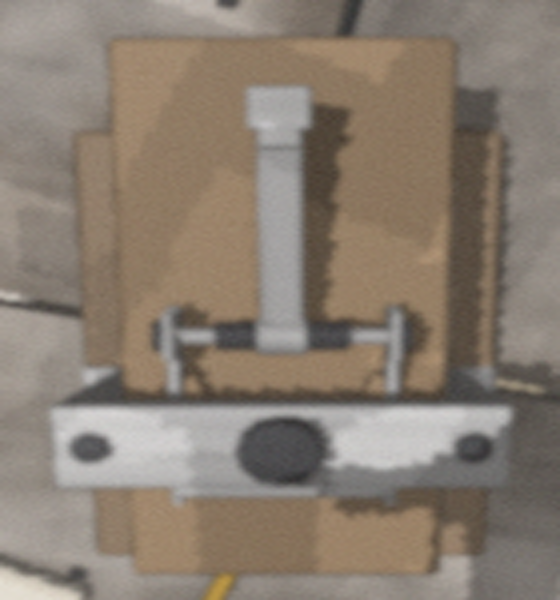

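Deck edges and keeper arm agree on the wedge line: 13.3°, y = -0.0961 at x = 0.6. The pin is at cradle x ≈ -31. Next I go to the pose behind the deck.

```bash
python3 -m inch '-4 -1.1 0 0 2.6; -10 -2.6 0 0 2.6; -16 -4.2 -1 0 2.6; -21 -5.6 -4 0 2.6; -23.4 -6.2 -7 0 2.6'; python3 -m inch '0 0 -3 0 2.6; 0 0 -7 0 2.6;0 0 -9 0 2.6;0 0 -10 0 2.6; 0 0 -10 0 2.6';python3 -m inch '0 0 0 0.002 2.6; 0 0 0 0.002 2.6'; python3 look.py wrist w5;python3 look.py side s5
```

```text
clock: 6.4
position: [0.4332, -0.1356, 0.2238]
tool_rot: [[-0.974, -0.227, 0.002], [-0.227, 0.974, -0.001], [-0.001, -0.001, -1.0]]
contact_force: [1.0, -0.5, -1.5]
width: 0.031
clock: 7.02
position: [0.4354, -0.1358, 0.1237]
tool_rot: [[-0.974, -0.227, -0.0], [-0.227, 0.974, 0.0], [0.0, 0.0, -1.0]]
contact_force: [0.1, 0.6, -0.4]
width: 0.031
clock: 7.28
position: [0.4358, -0.1364, 0.1244]
tool_rot: [[-0.974, -0.228, 0.002], [-0.228, 0.974, -0.001], [-0.001, -0.001, -1.0]]
contact_force: [0.3, -0.5, -0.6]
width: 0.0309
7.275 [ 0.43581486 -0.13638417  0.12435342] [ 0.28145935 -0.49879302 -0.55748106]
7.325 [ 0.43569663 -0.13637579  0.12421492] [ 0.04215648  0.4888597  -0.71369049]
```

View pics/w5.png

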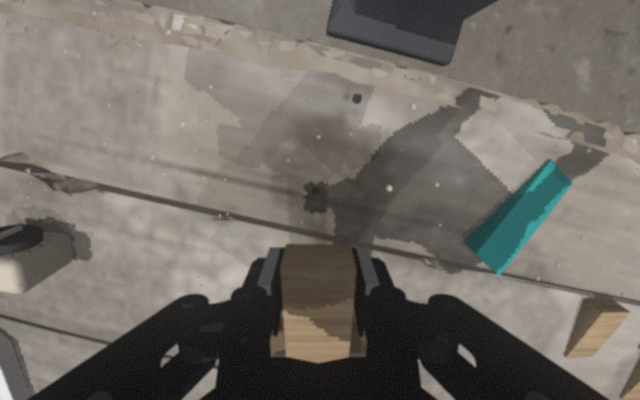

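```bash
python3 -c "
import cv2
a=cv2.imread('pics/s5.png'); cv2.imwrite('pics/s5c.png',cv2.resize(a[150:250,240:400],None,fx=5,fy=5,interpolation=2))"
```

```text
(no output)
```

View pics/s5c.png

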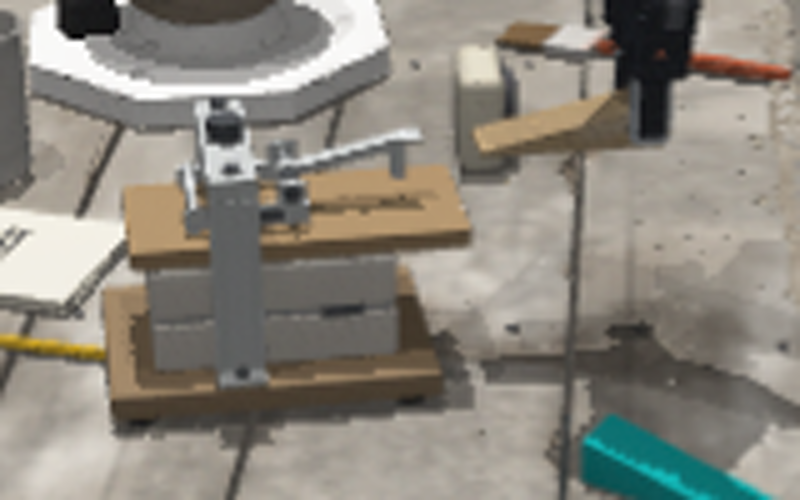

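```bash
python3 -m inch '0 0.14 -1.2 0 2.6; 0 0.14 -2.2 0 2.6; 0 0.14 -2.4 0 2.6; 0 0.14 -2.4 0 2.6'; python3 look.py side s6; python3 -c "
import cv2
a=cv2.imread('pics/s6.png'); cv2.imwrite('pics/s6c.png',cv2.resize(a[150:250,240:400],None,fx=5,fy=5,interpolation=2))"
```

```text
clock: 7.88
position: [0.4352, -0.1348, 0.0992]
tool_rot: [[-0.974, -0.228, -0.001], [-0.228, 0.974, 0.0], [0.001, 0.001, -1.0]]
contact_force: [-0.2, 0.7, -0.7]
width: 0.0311
7.875 [ 0.43522126 -0.13477809  0.09922784] [-0.2295205   0.68124801 -0.72465295]
```

View pics/s6c.png

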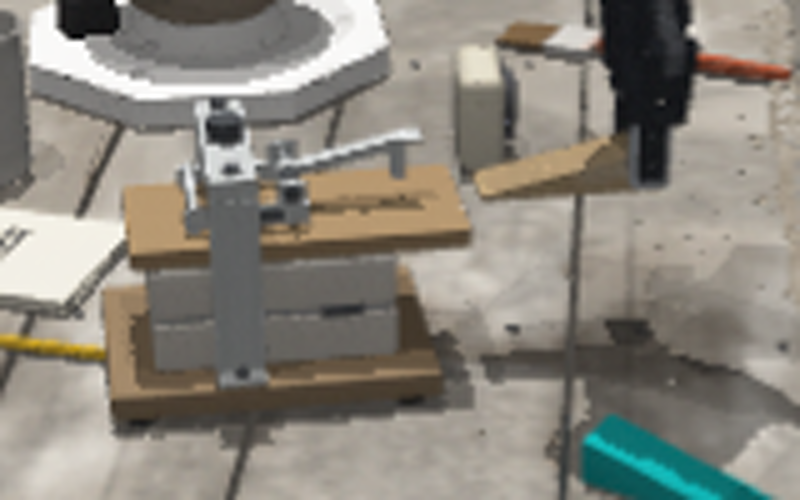

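```bash
python3 -m inch '0.5 0.12 0.15 0 2.6; 1.5 0.35 0.15 0 2.6; 2.5 0.59 0.15 0 2.6; 3 0.71 0.15 0 2.6; 3 0.71 0.15 0 2.6'; python3 look.py side s7; python3 -c "
import cv2
a=cv2.imread('pics/s7.png'); cv2.imwrite('pics/s7c.png',cv2.resize(a[150:250,240:400],None,fx=5,fy=5,interpolation=2))"
```

```text
clock: 8.55
position: [0.4656, -0.1275, 0.1009]
tool_rot: [[-0.973, -0.229, -0.0], [-0.229, 0.973, 0.0], [0.0, 0.0, -1.0]]
contact_force: [-0.4, 0.1, -0.6]
width: 0.0316
8.55 [ 0.46564849 -0.12749586  0.10090465] [-0.44474465  0.08600729 -0.61089903]
```

View pics/s7c.png

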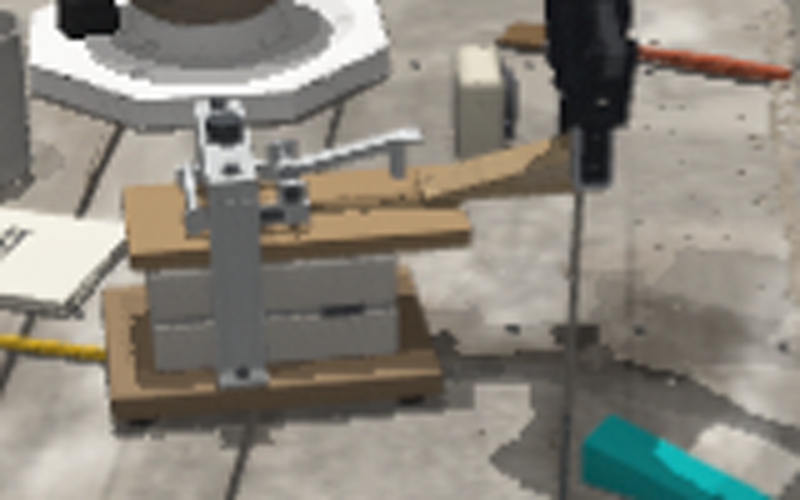

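```bash
python3 -m inch '1 0.22 0 0 2.6; 2 0.44 0 0 2.6; 2.4 0.54 0 0 2.6; 2.4 0.54 -0.1 0 2.6; 2.4 0.54 -0.2 0 2.6';python3 -m inch '0 0 -0.05 0 2.6; 0 0 -0.1 0 2.6; 0 0 -0.1 0 2.6; 0 0 -0.1 0 2.6'
```

```text
clock: 9.22
position: [0.4891, -0.1222, 0.0989]
tool_rot: [[-0.974, -0.228, -0.0], [-0.228, 0.974, 0.0], [0.0, 0.0, -1.0]]
contact_force: [0.3, -0.3, -0.1]
width: 0.0312
clock: 9.72
position: [0.4894, -0.1224, 0.0981]
tool_rot: [[-0.974, -0.228, 0.0], [-0.228, 0.974, 0.0], [-0.0, 0.0, -1.0]]
contact_force: [-0.3, 0.6, -0.8]
width: 0.0311
```

```bash
python3 -m inch '0 0 -0.05 0 2.6; 0 0 -0.05 0 2.6; 0 0 -0.05 0 2.6';python3 -m inch '0 0 -0.05 0 2.6; 0 0 -0.05 0 2.6; 0 0 -0.05 0 2.6';python3 -m inch '0 0 -0.05 0 2.6; 0 0 -0.05 0 2.6; 0 0 -0.05 0 2.6'
```

```text
clock: 10.1
position: [0.4894, -0.1224, 0.0977]
tool_rot: [[-0.974, -0.228, 0.0], [-0.228, 0.974, -0.0], [-0.0, -0.0, -1.0]]
contact_force: [0.1, 0.4, 2.2]
width: 0.0316
clock: 10.48
position: [0.4895, -0.1224, 0.0974]
tool_rot: [[-0.974, -0.228, 0.001], [-0.228, 0.974, -0.0], [-0.001, -0.0, -1.0]]
contact_force: [-2.0, -0.5, 5.1]
width: 0.0312
clock: 10.85
position: [0.4897, -0.1226, 0.097]
tool_rot: [[-0.974, -0.228, 0.001], [-0.228, 0.974, -0.001], [-0.001, -0.001, -1.0]]
contact_force: [-1.6, 0.3, 5.9]
width: 0.0312
```

```bash
python3 -m inch '0.5 0.12 0.08 0 2.6; 1 0.235 0.08 0 2.6; 1.5 0.35 0.08 0 2.6; 2 0.47 0.08 0 2.6; 2 0.47 0.08 0 2.6'; python3 look.py side s8; python3 -c "
import cv2
a=cv2.imread('pics/s8.png'); cv2.imwrite('pics/s8c.png',cv2.resize(a[150:250,240:400],None,fx=5,fy=5,interpolation=2))"
```

```text
clock: 11.48
position: [0.5103, -0.1176, 0.0975]
tool_rot: [[-0.974, -0.228, 0.002], [-0.228, 0.974, -0.0], [-0.001, -0.0, -1.0]]
contact_force: [1.3, 1.0, 3.5]
width: 0.0311
11.475 [ 0.5103028  -0.1175607   0.09749807] [1.28459071 0.98063762 3.46507985]
```

View pics/s8c.png

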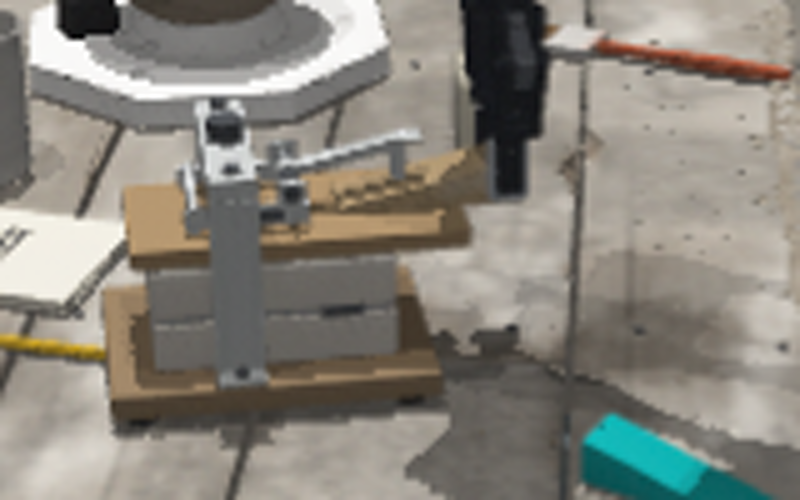

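```bash
python3 -m inch '0.4 0.09 0 0 2.6; 0.8 0.19 0 0 2.6; 1.2 0.28 0 0 2.6; 1.5 0.36 0 0 2.6; 1.5 0.36 0 0 2.6';python3 -m inch '0.3 0.07 0 0 2.6; 0.6 0.14 0 0 2.6; 0.9 0.21 0 0 2.6; 1.1 0.26 0 0 2.6; 1.1 0.26 0 0 2.6'; python3 look.py side s9; python3 -c "
import cv2
a=cv2.imread('pics/s9.png'); cv2.imwrite('pics/s9c.png',cv2.resize(a[150:250,240:400],None,fx=5,fy=5,interpolation=2))"
```

```text
clock: 12.15
position: [0.5244, -0.1141, 0.0977]
tool_rot: [[-0.974, -0.228, 0.0], [-0.228, 0.974, -0.0], [-0.0, -0.0, -1.0]]
contact_force: [-0.7, -0.4, 6.9]
width: 0.0312
clock: 12.78
position: [0.5352, -0.1116, 0.0978]
tool_rot: [[-0.974, -0.228, -0.0], [-0.228, 0.974, -0.0], [0.0, -0.0, -1.0]]
contact_force: [-1.7, -0.3, 6.3]
width: 0.031
12.775 [ 0.53524087 -0.1115537   0.0977753 ] [-1.72600994 -0.33424863  6.32566609]
```

View pics/s9c.png

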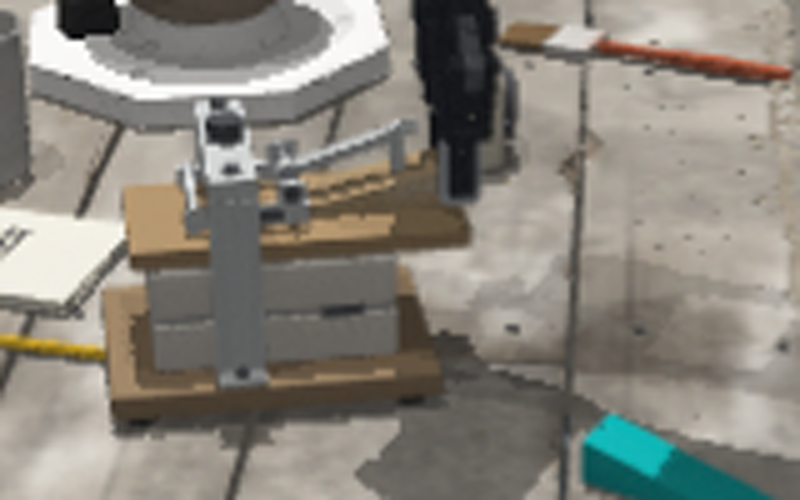

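```bash
python3 -m inch '0.3 0.07 0.04 0 2.6; 0.6 0.14 0.04 0 2.6; 0.9 0.21 0.04 0 2.6; 1.2 0.285 0.04 0 2.6; 1.2 0.285 0.04 0 2.6';python3 -m inch '0.2 0.05 0 0 2.6; 0.4 0.095 0 0 2.6; 0.6 0.14 0 0 2.6; 0.8 0.19 0 0 2.6; 0.8 0.19 0 0 2.6'
```

```text
clock: 13.45
position: [0.5475, -0.1085, 0.0978]
tool_rot: [[-0.974, -0.228, -0.0], [-0.228, 0.974, 0.0], [0.0, 0.0, -1.0]]
contact_force: [-0.3, -0.1, 5.3]
width: 0.0315
clock: 14.08
position: [0.5554, -0.1067, 0.0978]
tool_rot: [[-0.974, -0.228, -0.0], [-0.228, 0.974, 0.0], [0.0, 0.0, -1.0]]
contact_force: [-1.5, -0.4, 4.9]
width: 0.0307
```

```bash
python3 look.py top t10; python3 -c "
import cv2
a=cv2.imread('pics/t10.png'); cv2.imwrite('pics/t10c.png',cv2.resize(a[120:240,280:400],None,fx=5,fy=5,interpolation=2))"
```

```text
14.075 [ 0.5553687  -0.10666938  0.09781919] [-1.50150715 -0.44783949  4.91120508]
```

View pics/t10c.png

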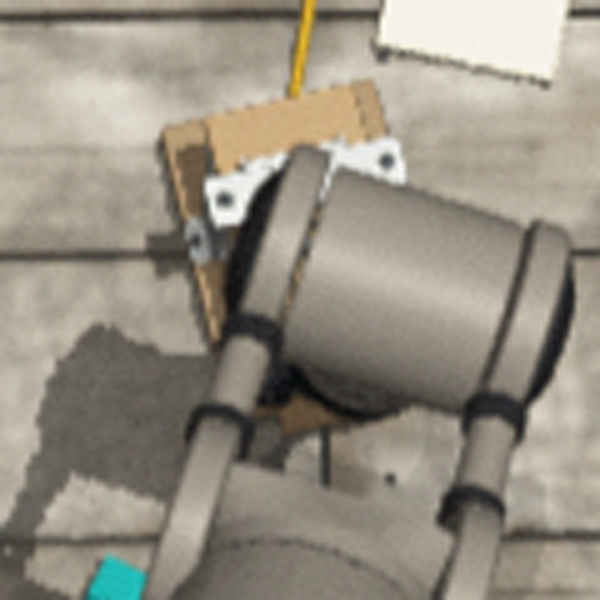

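```bash
python3 -m inch '0.2 0.05 0 0 2.6; 0.4 0.095 0 0 2.6; 0.6 0.14 0 0 2.6; 0.8 0.19 0 0 2.6; 0.8 0.19 0 0 2.6' 50;python3 -m inch '0.2 0.05 0 0 2.6; 0.4 0.095 0 0 2.6; 0.6 0.14 0 0 2.6; 0.6 0.14 0 0 2.6'; python3 look.py side s11; python3 -c "
import cv2
a=cv2.imread('pics/s11.png'); cv2.imwrite('pics/s11c.png',cv2.resize(a[150:250,240:400],None,fx=5,fy=5,interpolation=2))"
```

```text
clock: 14.75
position: [0.5634, -0.1048, 0.0979]
tool_rot: [[-0.974, -0.228, -0.0], [-0.228, 0.974, -0.0], [0.0, 0.0, -1.0]]
contact_force: [-0.9, 0.1, 5.1]
width: 0.0309
clock: 15.25
position: [0.5688, -0.1035, 0.0979]
tool_rot: [[-0.974, -0.228, -0.002], [-0.228, 0.974, -0.0], [0.002, 0.0, -1.0]]
contact_force: [-4.1, -0.3, 6.2]
width: 0.0309
15.25 [ 0.56876729 -0.10347628  0.0978666 ] [-4.08644369 -0.31846063  6.16977078]
```

View pics/s11c.png

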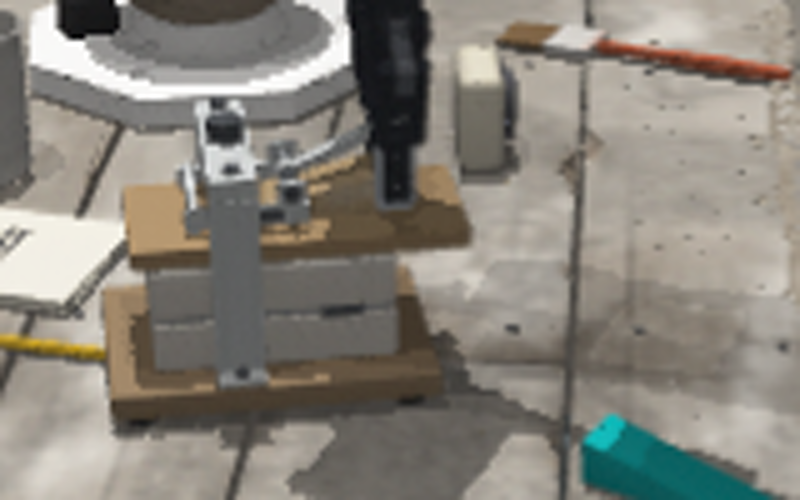

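```bash
python3 -m inch '0.15 0.035 0 0 2.6; 0.3 0.07 0 0 2.6; 0.5 0.12 0 0 2.6; 0.5 0.12 0 0 2.6' ;python3 -m inch '0.15 0.035 0 0 2.6; 0.3 0.07 0 0 2.6; 0.4 0.095 0 0 2.6; 0.4 0.095 0 0 2.6'
```

```text
clock: 15.8
position: [0.5735, -0.1023, 0.0978]
tool_rot: [[-0.974, -0.228, -0.002], [-0.228, 0.974, -0.0], [0.002, 0.0, -1.0]]
contact_force: [-2.9, -0.9, 6.8]
width: 0.0309
clock: 16.3
position: [0.5772, -0.1014, 0.0978]
tool_rot: [[-0.974, -0.228, -0.003], [-0.228, 0.974, -0.0], [0.003, 0.0, -1.0]]
contact_force: [-4.9, -0.5, 7.3]
width: 0.0311
```

```bash
python3 -m inch '0.1 0.025 0 0 2.6; 0.2 0.047 0 0 2.6; 0.2 0.047 0 0 2.6' ;python3 -m inch '0.1 0.025 0 0 2.6; 0.2 0.047 0 0 2.6; 0.2 0.047 0 0 2.6'; python3 look.py side s12; python3 -c "
import cv2
a=cv2.imread('pics/s12.png'); cv2.imwrite('pics/s12c.png',cv2.resize(a[150:230,260:360],None,fx=7,fy=7,interpolation=2))"
```

```text
clock: 16.68
position: [0.5792, -0.101, 0.0979]
tool_rot: [[-0.974, -0.228, -0.003], [-0.228, 0.974, -0.0], [0.003, 0.0, -1.0]]
contact_force: [-5.4, -1.1, 8.0]
width: 0.0309
clock: 17.05
position: [0.5811, -0.1005, 0.0978]
tool_rot: [[-0.974, -0.228, -0.003], [-0.228, 0.974, -0.0], [0.003, 0.001, -1.0]]
contact_force: [-5.9, -1.6, 7.9]
width: 0.0309
17.05 [ 0.58106166 -0.10051598  0.09783666] [-5.88249292 -1.59699786  7.87632722]
```

View pics/s12c.png

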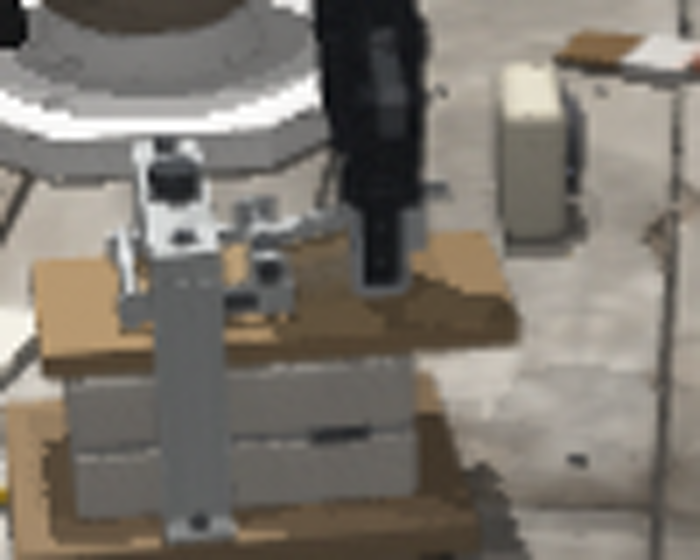

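```bash
python3 -m inch '0.1 0.023 0 0 2.6; 0.1 0.023 0 0 2.6' ;python3 -m inch '0.1 0.023 0 0 2.6; 0.1 0.023 0 0 2.6';python3 look.py wrist w12
```

```text
clock: 17.35
position: [0.582, -0.1003, 0.0978]
tool_rot: [[-0.974, -0.228, -0.003], [-0.228, 0.974, -0.0], [0.003, 0.001, -1.0]]
contact_force: [-6.8, -2.1, 9.0]
width: 0.0312
clock: 17.6
position: [0.5823, -0.1002, 0.0979]
tool_rot: [[-0.974, -0.228, -0.005], [-0.228, 0.974, -0.0], [0.005, 0.001, -1.0]]
contact_force: [-9.4, -1.4, 9.8]
width: 0.031
17.6 [ 0.58234235 -0.10022734  0.09787202] [-9.38737789 -1.44178205  9.75759454]
```

View pics/w12.png

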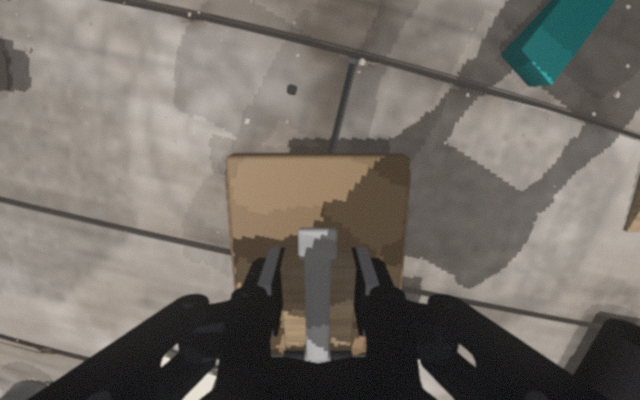

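The wrist view shows the keeper arm and tab (317,240) between the fingers. I'll check the tab height by depth.

```bash
python3 - <<'E'
from h import *
import pickle
np.set_printoptions(precision=4,suppress=True)
ex,s=pickle.load(open("w12.pkl","rb"))
P=pts("wrist",np.load("w12.npy"),ex)
for v in (234,240,246,254,262,275,290,305,320,335,350): print(v,np.median(P[v,312:323],axis=0))
E
python3 -c "
import cv2
a=cv2.imread('pics/w12.png'); cv2.imwrite('pics/w12c.png',cv2.resize(a[215:365,240:400],None,fx=4,fy=4,interpolation=2))"
```

```text
234 [ 0.5547 -0.1071  0.1331]
240 [ 0.5569 -0.1066  0.1332]
246 [ 0.5593 -0.1061  0.133 ]
254 [ 0.5623 -0.1054  0.1336]
262 [ 0.5655 -0.1046  0.1331]
275 [ 0.5713 -0.1033  0.1318]
290 [ 0.5783 -0.1016  0.1304]
305 [ 0.586  -0.0998  0.1285]
320 [ 0.5944 -0.0977  0.1265]
335 [ 0.6033 -0.0958  0.1242]
350 [ 0.6127 -0.0934  0.1221]
```

View pics/w12c.png

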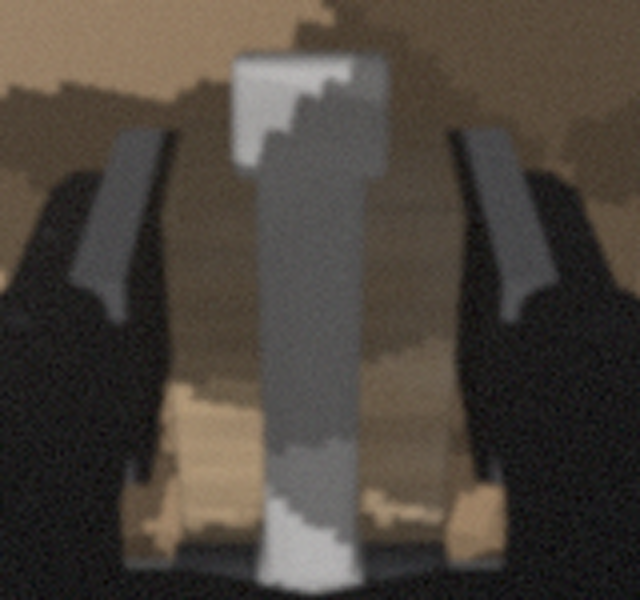

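The tab is at z = 0.133, which is deck + 39 mm, so the keeper is down. I'll press gently a bit more and feel for the stop.

```bash
python3 -m inch '0.05 0.012 0 0 2.6; 0.1 0.023 0 0 2.6; 0.1 0.023 0 0 2.6' ; python3 -m inch '0.05 0.012 0 0 2.6; 0.1 0.023 0 0 2.6; 0.1 0.023 0 0 2.6'
```

```text
clock: 18.02
position: [0.5824, -0.1002, 0.0979]
tool_rot: [[-0.974, -0.229, -0.007], [-0.229, 0.974, -0.001], [0.007, 0.001, -1.0]]
contact_force: [-12.3, -3.1, 13.3]
width: 0.0309
clock: 18.4
position: [0.5824, -0.1002, 0.0978]
tool_rot: [[-0.973, -0.229, -0.009], [-0.229, 0.974, -0.001], [0.009, 0.001, -1.0]]
contact_force: [-16.7, -4.7, 14.6]
width: 0.0308
```

Home: position has stalled while the force rises about 9 N above the pushing level. Now I draw back.

```bash
python3 -m inch '-0.1 -0.023 0 0 2.6; -0.2 -0.047 0.03 0 2.6; -0.3 -0.07 0.05 0 2.6; -0.3 -0.07 0.05 0 2.6' ; python3 -m inch '-0.1 -0.023 0 0 2.6; -0.2 -0.047 0 0 2.6; -0.2 -0.047 0 0 2.6'
```

```text
clock: 18.9
position: [0.5824, -0.1002, 0.0979]
tool_rot: [[-0.974, -0.228, -0.003], [-0.228, 0.974, 0.0], [0.002, 0.001, -1.0]]
contact_force: [-5.4, -2.0, 4.8]
width: 0.031
clock: 19.27
position: [0.5816, -0.1003, 0.0979]
tool_rot: [[-0.974, -0.228, 0.0], [-0.228, 0.974, 0.0], [-0.0, 0.0, -1.0]]
contact_force: [1.5, -1.0, -1.1]
width: 0.0311
```

```bash
python3 -m inch '-0.1 -0.023 0 0 2.6; -0.2 -0.047 0 0 2.6; -0.2 -0.047 0 0 2.6' ; python3 -m inch '-0.05 -0.012 0 0 2.6; -0.1 -0.023 0 0 2.6; -0.1 -0.023 0 0 2.6'
```

```text
clock: 19.65
position: [0.5789, -0.1009, 0.0979]
tool_rot: [[-0.974, -0.228, -0.001], [-0.228, 0.974, 0.0], [0.001, 0.001, -1.0]]
contact_force: [-0.4, 0.1, -3.6]
width: 0.0306
clock: 20.02
position: [0.5783, -0.1011, 0.0981]
tool_rot: [[-0.974, -0.228, -0.0], [-0.228, 0.974, 0.0], [0.0, 0.0, -1.0]]
contact_force: [2.5, 0.6, -4.7]
width: 0.031
```

```bash
python3 -m inch '-0.05 -0.012 -0.03 0 2.6; -0.1 -0.023 -0.04 0 2.6; -0.1 -0.023 -0.04 0 2.6' ; python3 -m inch '-0.05 -0.012 0 0 2.6; -0.1 -0.023 0 0 2.6; -0.1 -0.023 0 0 2.6'
```

```text
clock: 20.4
position: [0.5783, -0.1012, 0.0982]
tool_rot: [[-0.974, -0.228, 0.002], [-0.228, 0.974, 0.0], [-0.002, -0.0, -1.0]]
contact_force: [4.8, 3.3, -4.2]
width: 0.0311
clock: 20.78
position: [0.5783, -0.1012, 0.0985]
tool_rot: [[-0.974, -0.228, 0.005], [-0.228, 0.974, 0.0], [-0.005, -0.001, -1.0]]
contact_force: [8.4, 3.4, -5.0]
width: 0.0309
```

```bash
python3 -m inch '-0.05 -0.012 -0.03 0 2.6; -0.1 -0.023 -0.05 0 2.6; -0.1 -0.023 -0.05 0 2.6; -0.1 -0.023 -0.05 0 2.6'; python3 look.py wrist w13
python3 - <<'E'
from h import *
import pickle
ex,s=pickle.load(open("w13.pkl","rb"))
P=pts("wrist",np.load("w13.npy"),ex)
for v in (234,240,254): print(v,np.median(P[v,312:323],axis=0))
E
```

```text
clock: 21.28
position: [0.5783, -0.1013, 0.0984]
tool_rot: [[-0.974, -0.228, 0.007], [-0.228, 0.974, 0.0], [-0.007, -0.001, -1.0]]
contact_force: [10.2, 4.9, -4.5]
width: 0.0309
21.275 [ 0.57827545 -0.10126857  0.09844456] [10.18988239  4.87564556 -4.54497925]
234 [ 0.56552546 -0.10470522  0.09508206]
240 [ 0.55307192 -0.10750102  0.13216902]
254 [ 0.55769162 -0.1064557   0.13358545]
```

```bash
python3 -m inch '0.08 0.02 0 0 2.6; 0.16 0.04 0.02 0 2.6; 0.18 0.042 0.02 0 2.6; 0.18 0.042 0.02 0 2.6'
```

```text
clock: 21.82
position: [0.5783, -0.1012, 0.0983]
tool_rot: [[-0.974, -0.228, 0.003], [-0.228, 0.974, 0.0], [-0.003, -0.001, -1.0]]
contact_force: [4.6, 2.8, -2.5]
width: 0.0311
```

```bash
python3 -m inch '0.05 0.012 0 0 2.6; 0.05 0.012 0 0 2.6; 0.05 0.012 0 0 5; 0.05 0.012 0 0 5; 0.05 0.012 0 0 5'; python3 look.py wrist w14
```

```text
clock: 22.45
position: [0.5774, -0.1016, 0.0976]
tool_rot: [[-0.974, -0.228, -0.001], [-0.228, 0.974, -0.0], [0.001, 0.0, -1.0]]
contact_force: [-0.3, -0.6, -0.2]
width: 0.0495
22.45 [ 0.57736867 -0.10162781  0.09755281] [-0.31362548 -0.61677006 -0.15157126]
```

View pics/w14.png

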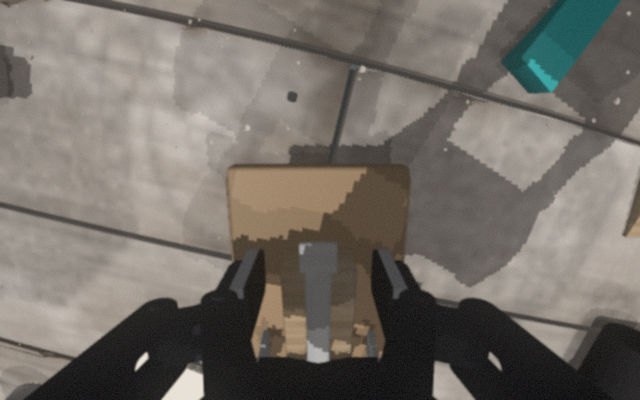

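The fingers (262/376 px) are clear of the wedge on both sides. I'll lift straight up, then go to the inspection pose.

```bash
python3 -m inch '0 0 1 0 5; 0 0 3 0 5; 0 0 6 0 5; 0 0 10 0 5; 0 0 14 0 5'; python3 -m inch '0 0 2 0 5; 3 0.7 5 0 5; 6 1.4 6 0 5; 8 2 6 0 5; 8 2 6 0 5'; python3 look.py wrist w15; python3 look.py side s15;  python3 - <<'E'
from h import *
import pickle
np.set_printoptions(precision=4,suppress=True)
ex,s=pickle.load(open("w15.pkl","rb")); print(ctrl.get_state()["clock"])
a=cv2.imread('pics/s15.png'); cv2.imwrite('pics/s15c.png',cv2.resize(a[150:230,260:360],None,fx=7,fy=7,interpolation=2))
a=cv2.imread('pics/w15.png'); cv2.imwrite('pics/w15c.png',cv2.resize(a[20:220,240:400],None,fx=4,fy=3,interpolation=2))
E
```

```text
clock: 23.12
position: [0.5775, -0.1014, 0.2395]
tool_rot: [[-0.974, -0.228, 0.0], [-0.228, 0.974, -0.0], [-0.0, -0.0, -1.0]]
contact_force: [0.9, -0.4, 1.0]
width: 0.0501
clock: 23.75
position: [0.6582, -0.0809, 0.2974]
tool_rot: [[-0.973, -0.229, -0.0], [-0.229, 0.973, 0.0], [0.0, 0.0, -1.0]]
contact_force: [-0.3, -0.5, 0.1]
width: 0.0502
23.75 [ 0.65815071 -0.08089807  0.29736039] [-0.30726797 -0.48579723  0.08946501]
23.8 [ 0.65743116 -0.081263    0.29738611] [ 0.00441572 -0.6563916  -0.77343876]
23.85
```

View pics/w15c.png

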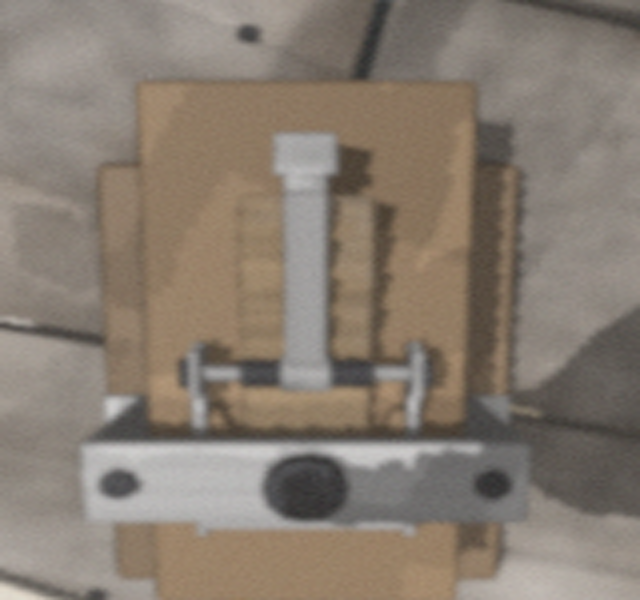

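View pics/s15c.png

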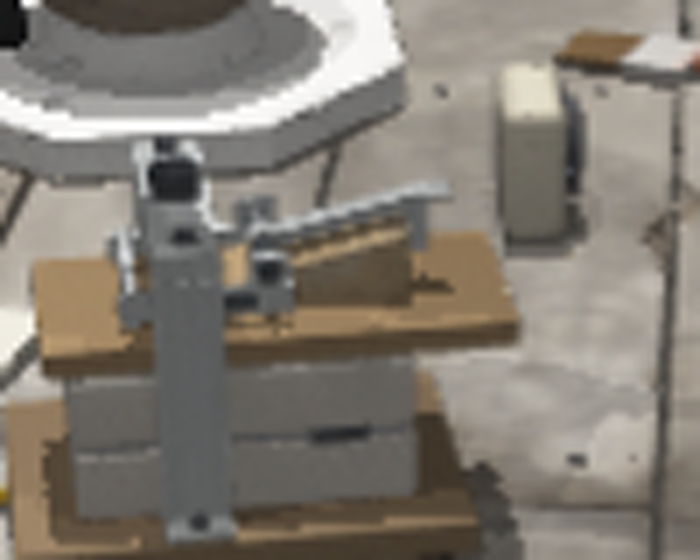

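Both views show the wedge lying in line under the fallen keeper, with the nose behind its heel (side crop ~(412,235)). I'll check that with numbers, then hand in.

Run:
```python
from h import *
import pickle
np.set_printoptions(precision=4,suppress=True)
ex,s=pickle.load(open("w15.pkl","rb"))
P=pts("wrist",np.load("w15.npy"),ex)
im=cv2.imread("pics/w15.png")
u=np.array([np.cos(np.radians(13.3)),np.sin(np.radians(13.3))]);n=np.array([-u[1],u[0]])
pin=np.array([.623,-.0908])
print("tab z",np.median(P[68:76,312:322,2]))
for (a,b) in((302,308),(325,331)):
    q=P[92:140:4,a:b].reshape(-1,3); x=(q[:,:2]-pin)@u; f=np.polyfit(x,q[:,2],1); print("slope",f[0],"z at heel(-.055)",np.polyval(f,-.055),"want .1197,-.22")
heel=onplane("wrist",[(305,85.8),(328,86.5)],.1197,ex); print("heel rel pin",(heel[:,:2]-pin)@u)
print(np.median(P[80:90,303:307,2],axis=1),np.median(P[80:90,326:330,2],axis=1))
```

```text
tab z 0.1331277636239893
slope -0.3932524652095999 z at heel(-.055) 0.13045736034296046 want .1197,-.22
slope -0.39921623788946814 z at heel(-.055) 0.1308292250652122 want .1197,-.22
heel rel pin [-0.0544 -0.0537]
[0.096  0.0957 0.0959 0.0955 0.0955 0.121  0.1212 0.1204 0.121  0.1205] [0.0952 0.0955 0.0953 0.0952 0.0961 0.1197 0.1208 0.1207 0.1207 0.1201]
```

Run:
```python
from h import *
import pickle
np.set_printoptions(precision=4,suppress=True)
ex,s=pickle.load(open("w15.pkl","rb"))
P=pts("wrist",np.load("w15.npy"),ex)
pin=np.array([.623,-.0908]);u=np.array([.9732,.23]);n=np.array([-.23,.9732])
q=np.vstack([P[87:128,a:b].reshape(-1,3) for a,b in((302,308),(325,331))])
d=q[:,:2]-pin
X=np.c_[d@u,d@n,np.ones(len(d))]
ok=abs(q[:,2]-(.107-.22*d@u))<.006
f=np.linalg.lstsq(X[ok],q[ok,2],rcond=None)[0]; print(ok.mean(),f,"heel z",f@[-.055,0,1])
```

```text
0.9939024390243902 [-0.2115 -0.0014  0.1096] heel z 0.12126586665217047
```

```bash
python3 -c "
from workcell import ctrl
print(ctrl.get_state()['contact_force']); print(ctrl.close_job())"
```

```text
[-0.0003429  -0.04218477 -0.22384215]
the job is handed in; nothing more can be done
None
```

The long plain wedge is in place and the job is handed in at about 24 s; no verdict was reported. I pushed the wedge under the bridge until the keeper dropped behind its heel. I stopped at the end stop, drew it back onto the keeper, released it and raised the arm clear.

**Stop and keeper forces:**
- At the end stop, the position stalled while the wrist force rose to about 17 N. I put roughly 10 N of that on the stop, after taking off the pushing force.
- Drawing back moved the wedge about 4.2 mm, and it then held at about 11 N on the keeper. Both contact forces are inferred from the wrist reading, not measured directly.

**Last checks:**
- **Keeper:** its tab stands 39 mm over the deck, which is fully down.
- **Heel:** it sits about 54 mm before the pin. The pin was located from the camera, good to about 2 mm.
- **Wedge:** it lies flat with no roll, with a measured slope of 0.212 against the nominal 0.22.
- **Gripper:** it is open and well clear, with about 0 N on the wrist.

**Checks that disagreed:** my first slope fit gave 0.39, because it included points that were not on the wedge; the refit gave the figure above. Depth readings on the deck run about 1.5 mm high. I did not re-measure the other wedges, mallet or timer at the end, and I saw no contact with any of them.

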